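# Secure the lid of the tool case with its turnbutton

### The arm

A 6-joint arm with a two-finger parallel gripper is mounted at the origin on a cart in front of the work surface, level with it; the furniture and walls round the work are solid. World frame = base frame: x ahead of the robot, y to its left, z up, the work surface at z = 0. Lengths are in mm, angles in rad, forces in N, time in s.
With the tool pointing down it reaches from about 350 to 775 mm from the base axis. Payload 7.3 kg.
Tool frame: the origin (TCP) lies on the mounting face of the last link; the fingertips stand 178 mm ahead of it and the grasp point (between the pads) lies 159 mm ahead of it; z points along the fingers, y is the line along which they close (so a half turn about z gives the same grasp; the last joint's range is limited). The gripper opens to 92 mm and grips with 3 to 60 N. Pads are 19 mm wide; open, the fingers measure 130 mm over their backs; the gripper's body (75 mm by 190 mm) begins 47 mm behind the grasp point.
Start: joints at [-1.48, 0.342, 1.524, -0, 1.275, -0.146], TCP at [123.181, -510.347, 404.741] pointing down, gripper open.
Joint ranges: [-2.53, 2.53], [-0.77, 2.02], [0.04, 2.7], [-1, 4.14], [0.28, 2.66], [-3.11, 3.11]. Speed limits (rad/s): [2.57, 2.57, 3.14, 3.14, 3.14, 3.14].

### API

Orientations are given as [roll, pitch, yaw] about the fixed x, y, z axes, in that order (R = Rz(yaw) Ry(pitch) Rx(roll)).
In Python, from plant import bot, vision gives the robot as it stands. The module is installed in compiled form; this text tells all that it offers.
- The arm moves only by the tool send_path, called after ">>>" as name(argument=value, ...) on one line, values as JSON. Schema: {"type":"object","properties":{"plan":{"type":"array","items":{"type":"array","items":{"type":"array","items":{"type":"number"},"minItems":5,"maxItems":5},"minItems":1,"maxItems":5},"minItems":1,"maxItems":1},"only":{"type":"string"},"quiet":{"type":"boolean"},"lines":{"type":"string"}},"required":["plan"],"additionalProperties":false}. plan is a list that holds a single list of rows (three levels of brackets), with 1 to 5 rows, each of 5 numbers: the finger opening in mm, then dx, dy, dz in mm, then a turn about the tool's z in rad; each row is the pose to reach, as a shift and turn from the pose commanded when the call began, along the tool's axes at that moment; what a row does not reach only later rows make up. A row lasts 1/8 s, in which the tool goes at most 62.5 mm and 0.188 rad, less where a joint would pass 70% of its speed; a pose out of reach is approached as far as the arm can. The fingers move at their own pace and stop on an object; the grip force is fixed at half the most. Time passes only in rows, so rows that do not move let the fingers close. The tool returns the time, the measured TCP pose, the force, the opening and the grip force at its end. only (a regular expression) keeps the lines of the reply that match it, lines (a string "A,B") keeps lines A to B, and quiet returns only ok. Input that does not fit is refused with a message, and nothing moves.
- bot.get_obs(): the state, without advancing time (a new reading comes with each control period).
- vision.capture(name): name is "side" or "top"; returns a dict with "color" (384x512x3 uint8, red, green, blue), "K" (3x3 intrinsics, pixels), "k1" (the pictures are not rectified: a ray, as slopes to the right and down, at radius r is drawn at 1 + k1 r^2 times it, then the intrinsics apply), "R" (3x3) and "t" (3): a world point X has camera coordinates R X + t. Camera axes: x right, y down, z forward; pixel columns grow to the right and rows downward; lengths in mm; the calibration is good to about 2 mm. A picture is of the moment at which its call begins. There is no depth.
- bot.close_job(): hands the job in; it is judged then, once.
The state is a dict: "time": time; "joint_positions": joint angles; "dq": joint speeds; "tau": joint torques, N m; "tool_pos": TCP position; "tcp_rot": TCP orientation; "contact_force": force on the tool from outside, world axes, zero at the start; "moment": the same for the moment, N m; "grip_width": finger opening in mm; "finger_force": force on a finger pad.
Only numpy, scipy, OpenCV 4.12 (cv2) and the standard library are available. Lean on these libraries where they do the work, as an engineer would, in place of code of your own. Each camera call takes 0.05 s, during which the arm holds its last target. There are 200 camera calls.

### The job

Two wooden tool cases stand on the bench, one with its lid on and one open with carving gouges inside. Secure the lid of the closed case: turn the wooden turnbutton on its front rail until its long end lies over the lid, square to the lid's edge, and let go. Leave the lid in its place and leave the open case's turnbutton as it is.

Things in the scene. Friction and masses are not known exactly. Their poses are not given: they have to be found in the camera images.
- lid_button (a joint): Turnbutton on the fixed lidded case (150 x 240 x 60 mm high; front rail with the button towards the robot, yaw up to 17 degrees, at either side). Rad, counter-clockwise from above: 0 = square across the lid's edge, long end over the lid (secured); starts at 1.3 to 1.5, along the rail, long end to the left. Turns -0.5 to 1.6, no stop at 0, light friction (0.06 N m), stays where left.
- lid_button_grip (a point): On that button's pivot axis at mid-height of the bar, 71 mm above the bench; turns with it: x along the bar to its long end, z up. Wooden bar 70 long, 18 wide, 16 high, 3 mm above rail and lid (tops flush at 60 mm); 42 mm from pivot to long end, 28 to short end. Grip across the 18 mm at the pivot. Pivot: mid-length of the rail, 14 mm from the case's front, 22 mm from the lid's edge.
- lid: Loose plywood lid, 101 x 217 x 8 mm, let in flush with the rim of the closed case, 1.5 mm play all round. Origin: centre of its underside, 52 mm above the bench; x points away from the front rail, y along it, z up. A turned knob 18 mm wide, 15 mm high stands 25 mm behind its centre. The turnbutton's pivot is 74 mm in front of its centre.
- spare_button (a joint): Angle (rad) of the like turnbutton on the open case, which is of the same size, has no lid and holds three gouges; same meaning as lid_button; starts at 1.3 to 1.5, along its rail. To be left alone.

How it is judged (in metres and radians):
At the end, for the whole second after the job is handed in: The lidded case's turnbutton rests within 0.27 rad (15 degrees) of square across the lid's edge, long end over the lid; the lid lies flat, within 10 mm of where it was; the open case's turnbutton still lies along its rail (above 1.1 rad) (value of joint lid_button between -0.27 and 0.27 rad and velocity of joint lid_button between -0.05 and 0.05 rad/s and distance of lid from where it was at the start of the episode below 0.01 m and angle between lid's own z axis and vertical below 0.05 rad and value of joint spare_button above 1.1 rad); the robot touches nothing.
It fails at once if the open case's turnbutton is turned off its rail (below 1.1 rad) (value of joint spare_button below 1.1 rad).
It fails at once if the lid is moved by more than 20 mm (distance of lid from where it was at the start of the episode above 0.02 m).
It also fails if it takes over 32 s, if anything falls off the work surface, if the arm or the gripper's body presses on something with over 40 N, if the wrist force passes 120 N, or if a joint passes its speed limit or range.

## Working session

There is one attempt and no reset: what is moved stays moved. The work goes in short steps, Python scripts to look and compute and a tool call to move; the robot and the scene stay as the last step left them, time stands still between calls to the robot, and variables do not carry over. Pictures are saved under pics/ and viewed, at most 10 in all, crops included, and the job is handed in when it is done.

```bash
mkdir -p pics
```

Create h.py:
```python
import numpy as np, cv2
from plant import bot, vision
def ray(c,u,v):
    K=c["K"]; s=cv2.undistortPoints(np.array([[[u,v]]],float),np.array(K,float),np.array([c["k1"],0,0,0],float))[0,0]
    R=np.array(c["R"]);t=np.array(c["t"])
    return -R.T@t, R.T@np.array([s[0],s[1],1])
def atz(c,u,v,z):
    o,d=ray(c,u,v); return o+d*(z-o[2])/d[2]
def proj(c,X):
    return cv2.projectPoints(np.array(X,float).reshape(-1,1,3),cv2.Rodrigues(np.array(c["R"],float))[0],np.array(c["t"],float),np.array(c["K"],float),np.array([c["k1"],0,0,0],float))[0][:,0]
```

Run:
```python
from h import *
import pickle
for n in("top","side"):
    c=vision.capture(n); pickle.dump(c,open(n+".pkl","wb"))
    cv2.imwrite(f"pics/{n}0.png",cv2.cvtColor(c["color"],cv2.COLOR_RGB2BGR)); print(n,c["K"],c["k1"],-np.array(c["R"]).T@c["t"])
print(bot.get_obs())
```

```text
top [[470.39453935   0.         253.15843568]
 [  0.         470.39453935 196.71079242]
 [  0.           0.           1.        ]] -0.1080237506171339 [ 344.62553987    9.82801332 1303.63536015]
side [[416.94024569   0.         255.18665619]
 [  0.         416.94024569 190.11903194]
 [  0.           0.           1.        ]] 0.0013837738573246308 [ 343.63922719 -925.88008152  688.48493226]
{'time': 0.1, 'joint_positions': array([-1.47999291e+00,  3.42652820e-01,  1.52493773e+00, -3.53243791e-05,
        1.27543130e+00, -1.46004905e-01]), 'dq': array([ 0.00039902, -0.00080419, -0.00228922, -0.00118177, -0.00148017,
        0.00104124]), 'tau': array([ 1.54333255e-03, -4.32003736e+01, -2.44694638e+01,  7.19102542e-02,
        5.26094693e-02, -5.85068301e-05]), 'tool_pos': array([ 123.16821818, -510.21387844,  404.1087436 ]), 'tcp_rot': array([-3.14017374e+00, -1.74509290e-04,  2.36818505e-01]), 'contact_force': array([ 0.3047006 ,  0.39435027, -0.76207892]), 'moment': array([-0.00460448, -0.02320566,  0.03248993]), 'finger_force': 0.0, 'grip_width': 91.86986190423579}
```

View pics/top0.png

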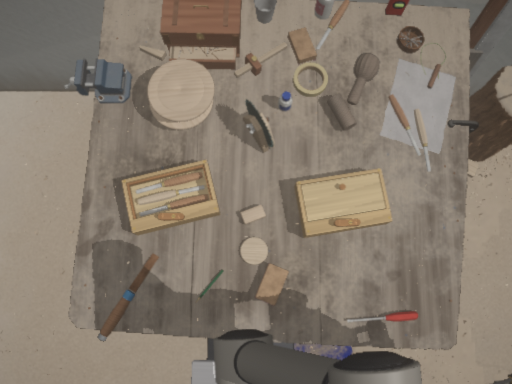

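View pics/side0.png

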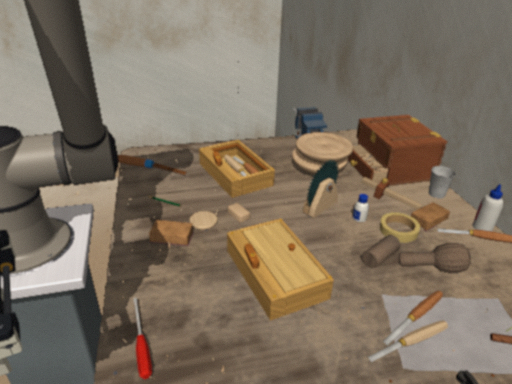

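The lidded case is on the right, at about (344,203) in the top view and (279,265) in the side view. Its button is at (346,222) top and (252,257) side. The open case is on the left and well clear. I'll enlarge the lidded case.

Run:
```python
import cv2,numpy as np
a=cv2.imread("pics/top0.png")[160:245,290:400]; b=cv2.imread("pics/side0.png")[210:320,220:340]
cv2.imwrite("pics/c1.png",cv2.resize(a,None,fx=7,fy=7,interpolation=cv2.INTER_CUBIC))
cv2.imwrite("pics/c2.png",cv2.resize(b,None,fx=5,fy=5,interpolation=cv2.INTER_CUBIC))
```

```text
(no output)
```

View pics/c1.png

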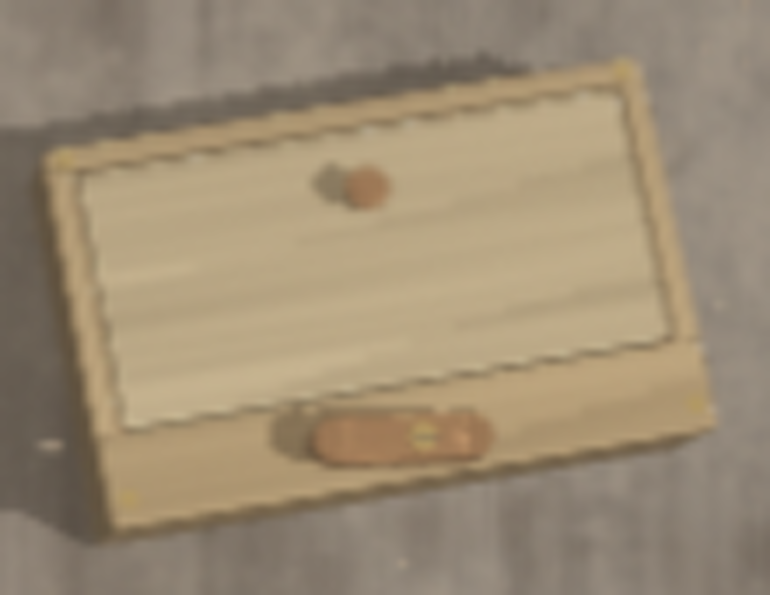

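View pics/c2.png

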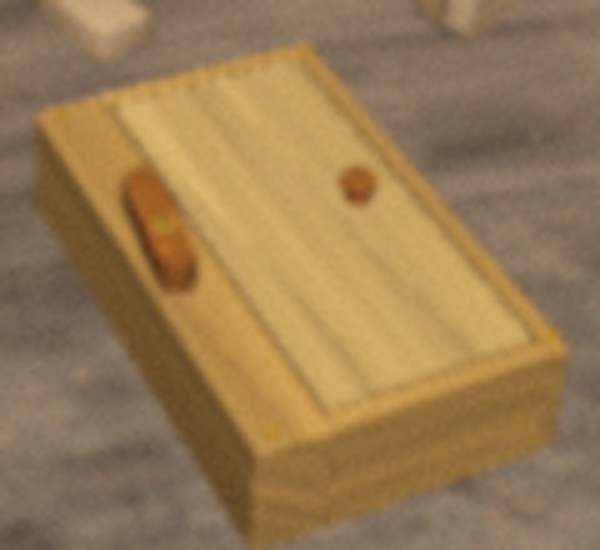

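The top crop shows the case corners at about (48,152), (632,62), (715,425) and (112,530). The pivot screw is at (425,436), and the bar runs from (313,441) to (492,435). In the side crop the screw is at (165,224).

Run:
```python
from h import *
import pickle
T=pickle.load(open("top.pkl","rb"));S=pickle.load(open("side.pkl","rb"))
f=lambda x,y:((x+.5)/7-.5+290,(y+.5)/7-.5+160)
g=lambda x,y:((x+.5)/5-.5+220,(y+.5)/5-.5+210)
C=[atz(T,*f(*p),60) for p in [(48,152),(632,62),(715,425),(112,530)]]
D=[atz(S,*g(*p),60) for p in [(305,45),(567,348),(255,452),(38,113)]]
for n,c in(("top",C),("side",D)):
    print(n,np.round(c)[:,:2].tolist(),[round(np.linalg.norm(c[i]-c[(i+1)%4])) for i in range(4)])
for n,c in(("top",[C[0],C[1],C[2],C[3]]),("side",[D[0],D[1],D[2],D[3]])):
    y=(c[0]-c[1])+(c[3]-c[2]); yaw=np.arctan2(-y[0],y[1]); m=sum(c)/4; ax=np.array([np.cos(yaw),np.sin(yaw)])
    print(n,"yaw",yaw,"centre",m,"pivot exp",m[:2]-ax*61)
print("screw",atz(T,*f(425,436),79),atz(S,*g(165,224),79))
a,b=atz(T,*f(313,441),79),atz(T,*f(492,435),79);d=a-b;print("bar",a,b,np.linalg.norm(d),"dir",np.arctan2(d[1],d[0]))
o,d=ray(T,*f(425,436));o2,d2=ray(S,*g(165,224))
s=np.linalg.lstsq(np.c_[d,-d2],o2-o,rcond=None)[0];print(o+d*s[0],o2+d2*s[1])
```

```text
top [[636.0, -111.0], [679.0, -342.0], [535.0, -370.0], [489.0, -137.0]] [235, 147, 238, 149]
side [[634.0, -112.0], [678.0, -344.0], [533.0, -370.0], [490.0, -137.0]] [236, 148, 236, 146]
top yaw 0.18818837710632946 centre [ 584.89832267 -240.03800734   60.        ] pivot exp [ 524.97529203 -251.44986079]
side yaw 0.185657778728443 centre [ 583.63974295 -240.65299289   60.        ] pivot exp [ 523.6880254  -251.91316884]
screw [ 525.52356965 -252.93272514   79.        ] [ 525.02906395 -250.50014506   79.        ]
bar [ 522.63049469 -210.26588641   79.        ] [ 526.49172895 -278.5601677    79.        ] 68.40334777660424 dir 1.6272743777316654
[ 525.24552227 -252.52885156   80.8823127 ] [ 524.50669276 -252.44512184   80.75521063]
```

The two cameras agree: pivot (525,-252), case yaw 0.187, bar at 1.44 rad from square, bar length 68 mm against 70. The fingertips must stay above 60 mm, so I'll grip with the tips at about 64 mm (TCP z 242).

Create go.py:
```python
import sys
from h import *
x,y,z,yaw=map(float,sys.argv[1:])
o=bot.get_obs(); p=o["tool_pos"]; w=o["tcp_rot"][2]; d=np.array([x,y,z])-p
print("t",o["time"],"d",d@[np.cos(w),np.sin(w),0],d@[np.sin(w),-np.cos(w),0],-d[2],"turn",-(yaw-w),"now",p,o["tcp_rot"])
```

```text
(no output)
```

>>> send_path(plan=[[[60, 57, -20, 0, -0.18], [60, 114, -40, 0, -0.36], [60, 171, -60, 0, -0.54], [60, 228, -80, 0, -0.72], [60, 285, -99, 0, -0.9]]])

```text
time: 0.72
tool_pos: [378.4, -345.9, 404.6]
tcp_rot: [-3.141, 0.0, 1.143]
contact_force: [0.9, -0.3, -1.1]
grip_width: 60.3
finger_force: 0.0
```

```bash
python3 go.py 524.8 -251.8 330 1.627
```

```text
t 0.725 d 146.3811446677906 94.12749235289063 74.55116709031444 turn -0.4844088970277325 now [ 378.38792362 -345.87937192  404.55116709] [-3.14134489e+00  8.70575887e-06  1.14259110e+00]
```

>>> send_path(plan=[[[60, 49, 31, 20, -0.16], [60, 98, 62, 40, -0.32], [60, 146, 94, 60, -0.48], [60, 146, 94, 75, -0.485], [60, 146, 94, 75, -0.485]]])

```text
time: 1.35
tool_pos: [523.2, -254.1, 328.0]
tcp_rot: [-3.138, -0.002, 1.622]
contact_force: [-0.2, -0.1, 1.3]
grip_width: 59.8
finger_force: 0.0
```

```bash
python3 go.py 524.8 -251.8 242 1.627
```

```text
t 1.35 d 2.192254419209338 1.7047305899039857 86.04403946004533 turn -0.005363657099889396 now [ 523.20887829 -254.07605306  328.04403946] [-3.13815224e+00 -1.93140909e-03  1.62163634e+00]
```

>>> send_path(plan=[[[60, 2, 1.5, 25, -0.005], [60, 2, 1.5, 50, -0.005], [60, 2, 1.5, 70, -0.005], [60, 2, 1.5, 70, -0.005], [60, 2, 1.5, 70, -0.005]]])

```text
time: 1.98
tool_pos: [524.9, -253.2, 261.1]
tcp_rot: [3.14, 0.001, 1.625]
contact_force: [-0.4, 0.0, -0.5]
grip_width: 59.7
finger_force: 0.0
```

```bash
python3 go.py 524.8 -251.8 242 1.627
```

Run:
```python
from h import *
a=vision.capture("side")["color"][150:300,190:340]
cv2.imwrite("pics/d1.png",cv2.cvtColor(cv2.resize(a,None,fx=4,fy=4,interpolation=cv2.INTER_CUBIC),cv2.COLOR_RGB2BGR))
```

```text
t 1.975 d 1.3860146820474042 0.009424813333034313 19.143417803638897 turn -0.0018330456571551412 now [ 524.86591048 -253.18447872  261.1434178 ] [3.14006412e+00 1.32110250e-03 1.62516695e+00]
```

View pics/d1.png

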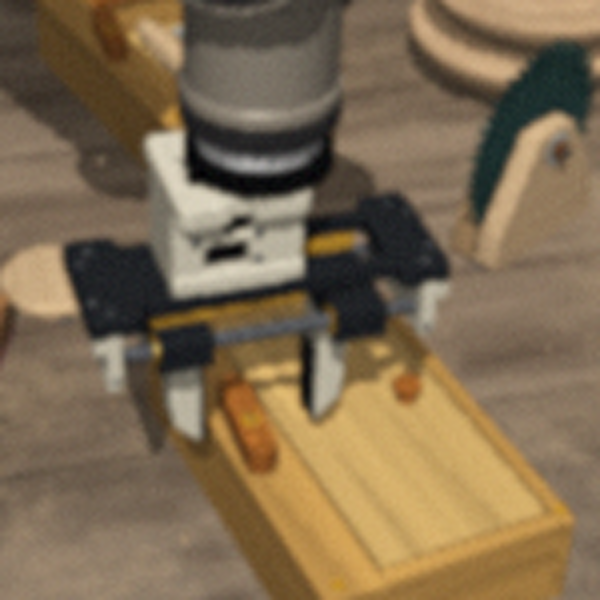

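The fingers straddle the bar, one at (188,435) and the other at (320,410), and the knob is clear. I'll go down the last 18 mm and close.

>>> send_path(plan=[[[60, 1, 0, 9, 0], [60, 1, 0, 18, 0], [60, 1, 0, 18, 0], [14, 1, 0, 18, 0], [14, 1, 0, 18, 0]]])

```text
time: 2.65
tool_pos: [525.1, -251.3, 241.9]
tcp_rot: [3.141, 0.0, 1.627]
contact_force: [0.4, -0.8, 0.8]
grip_width: 44.8
finger_force: 0.0
```

>>> send_path(plan=[[[14, 0, 0, 0, 0], [14, 0, 0, 0, 0], [14, 0, 0, 0, 0], [14, 0, 0, 0, 0]]])

```text
time: 3.15
tool_pos: [525.1, -251.3, 241.8]
tcp_rot: [3.141, 0.0, 1.627]
contact_force: [0.1, 0.1, 0.4]
grip_width: 17.8
finger_force: 30.0
```

```bash
python3 go.py 524.8 -251.8 242 1.627
```

```text
t 3.15 d -0.5266791051153146 -0.2950528854329462 -0.19453646931816593 turn -0.00019916290567345563 now [ 525.0651093  -251.25763099  241.80546353] [3.14138755e+00 1.90139266e-04 1.62680084e+00]
```

Gripped at 17.8 mm with hardly any side force. Now I'll turn it 1.44 rad.

>>> send_path(plan=[[[14, 0, 0, 0, 0.15], [14, 0, 0, 0, 0.3], [14, 0, 0, 0, 0.45], [14, 0, 0, 0, 0.6], [14, 0, 0, 0, 0.72]]])

```text
time: 3.78
tool_pos: [525.5, -251.4, 241.8]
tcp_rot: [3.14, -0.0, 0.903]
contact_force: [3.0, -1.5, -2.0]
grip_width: 18.0
finger_force: 30.0
```

```bash
python3 go.py 524.8 -251.8 242 0.187
```

```text
t 3.775 d -0.7660818011674122 -0.2774554299156493 -0.2054584487541149 turn 0.7155868734472781 now [ 525.49243386 -251.3705839   241.79454155] [ 3.13980709e+00 -4.01662012e-04  9.02586873e-01]
```

>>> send_path(plan=[[[14, 0, 0, 0, 0.15], [14, 0, 0, 0, 0.3], [14, 0, 0, 0, 0.45], [14, 0, 0, 0, 0.6], [14, 0, 0, 0, 0.72]]])

```text
time: 4.4
tool_pos: [525.7, -251.8, 241.8]
tcp_rot: [3.139, -0.002, 0.183]
contact_force: [4.2, -3.1, -4.0]
grip_width: 17.9
finger_force: 30.0
```

>>> send_path(plan=[[[14, 0, 0, 0, 0], [45, 0, 0, 0, 0], [45, 0, 0, 0, 0], [45, 0, 0, 0, 0], [45, 0, 0, 0, 0]]])

```text
time: 5.03
tool_pos: [525.0, -251.2, 241.7]
tcp_rot: [-3.142, 0.0, 0.187]
contact_force: [-0.4, -0.5, 0.1]
grip_width: 44.8
finger_force: 0.0
```

```bash
python3 go.py 524.8 -251.8 242 0.187
```

```text
t 5.025 d -0.2699419583899608 0.5675875248622416 -0.278453819241804 turn 7.271361016469857e-06 now [ 524.95971012 -251.19212095  241.72154618] [-3.14152780e+00  1.47411872e-04  1.87007271e-01]
```

Let go. I'll raise straight up, then pull back toward the robot for a clear view.

>>> send_path(plan=[[[45, 0, 0, -30, 0], [45, 0, 0, -70, 0], [45, 0, 0, -120, 0], [45, -50, 0, -150, 0], [45, -100, 20, -150, 0]]])

```text
time: 5.65
tool_pos: [429.8, -289.0, 394.5]
tcp_rot: [3.137, -0.003, 0.19]
contact_force: [0.6, -1.1, -0.2]
grip_width: 44.7
finger_force: 0.0
```

>>> send_path(plan=[[[45, -50, 20, 0, 0], [45, -70, 50, 0, 0], [45, -80, 100, 0, 0], [45, -80, 100, 0, 0]]])

```text
time: 6.15
tool_pos: [369.7, -405.2, 391.4]
tcp_rot: [3.141, 0.0, 0.184]
contact_force: [-0.4, 0.5, -0.8]
grip_width: 45.0
finger_force: 0.0
```

Run:
```python
from h import *
t=vision.capture("top")["color"][160:245,290:400];a=vision.capture("side")["color"][210:320,220:340]
f=lambda a,s:cv2.resize(a,s,interpolation=cv2.INTER_CUBIC)
cv2.imwrite("pics/e1.png",cv2.cvtColor(np.hstack([f(t,(440,340)),f(a,(360,340))]),cv2.COLOR_RGB2BGR))
o=bot.get_obs();print(o["tool_pos"],o["contact_force"])
```

```text
[ 370.1973875  -402.5554663   391.30227891] [-0.56878187  0.56046666 -0.188694  ]
```

View pics/e1.png

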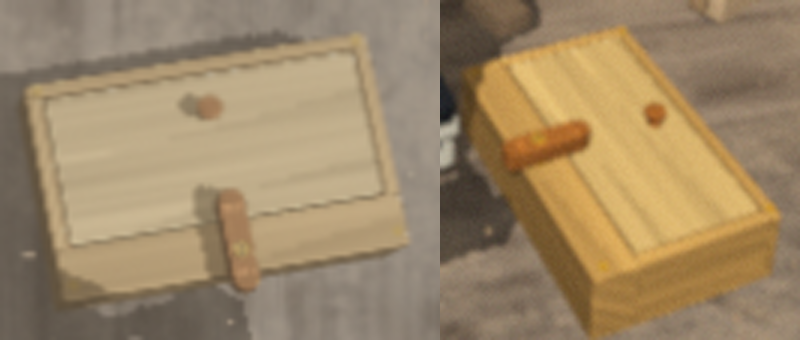

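The button now lies square over the lid, from (230,192) to (247,287), a slope of about 0.18 rad against the case yaw of 0.187. The lid is flush and in place, and the arm is clear.

```bash
python3 -c "
from plant import bot
print(bot.close_job())"
```

```text
the job is handed in; nothing more can be done
None
```

I turned the closed case's turnbutton until its long end lay square over the lid (about 0.01 rad off in the last picture), let go and handed the job in at about 6 s; the lid stayed in place, the arm never went near the open case, and no verdict was shown.

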